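Sort espresso coasters by grip and put the clips away

ROBOT

A 7-joint arm with a two-finger parallel gripper is mounted at the origin on the work surface. World frame = base frame: x ahead of the robot, y to its left, z up, the work surface at z = 0. Lengths are in m, angles in rad, forces in N, time in s.
With the tool pointing down it reaches from about 0.425 to 0.95 m from the base axis. Payload 16.7 kg.
Tool frame: the origin (TCP) lies at the very end of the fingers, on their centre line; the grasp point (between the pads) lies 19 mm behind it; z points along the fingers, y is the line along which they close (so a half turn about z gives the same grasp; the last joint's range is limited). The gripper opens to 94 mm and grips with 3 to 60 N. Pads are 16 mm wide; open, the fingers measure 119 mm over their backs; the gripper's body (75 mm by 177 mm) begins 78 mm behind the grasp point.
Start: joints at [-1.315, 0.426, 0.074, 1.606, -0.034, 1.111, -0.067], TCP at [0.266, 0.62, 0.167] pointing down, gripper open.
Joint ranges: [-2.85, 2.85], [-0.5, 2.14], [-1.23, 1.37], [0.21, 2.46], [-1.02, 4.16], [0.16, 2.05], [-2.73, 2.73]. Speed limits (rad/s): [1.89, 1.89, 2.39, 2.39, 3.01, 3.01, 3.01].

INTERFACE

Orientations are given as a 3x3 rotation matrix whose columns are the frame's x, y, z axes.
In Python, from workcell import r, optics gives the robot as it stands. The module is installed in compiled form; this text tells all that it offers.
- The arm moves only by the shell command python3 -m creep 'ROWS'. ROWS is JSON, a list of rows, each a list of 3 entries, a list of its own where there are three numbers: the turn, a rotation vector about the tool's x, y, z scaled (see below), then the shift along the tool's x, y, z scaled (see below), then the closure, from 0 (fully open) to 1 (shut). In form: [[[wx, wy, wz], [dx, dy, dz], jaw], ...]. A call has 1 to 12 rows; each row shifts and turns the commanded pose from where the row before left it, along the tool's axes as they then stand; what a row does not reach is not made up. The controller multiplies each number of a shift by 500 mm and each number of a turn by 0.1 rad. A row lasts 1/10 s, in which the tool goes at most 50 mm and 8.59 degrees, less where a joint would pass 70% of its speed; a pose out of reach is approached as far as the arm can. A call with a number of a shift or a turn outside -1 to 1 is refused whole. A call with a gripper value outside its range is refused whole. The fingers move at their own pace and stop on an object; the grip force is fixed at half the most. Time passes only in rows, so rows that do not move let the fingers close. It gives the time, the measured TCP pose, the force, the opening and the grip force at its end, in the units of the state.
- r.read_state(): the state, without advancing time (a new reading comes with each control period).
- optics.grab_frame(name): name is "side" or "top" or "wrist"; returns a dict with "pixels" (480x640x3 uint8, red, green, blue), "fx", "fy", "cx", "cy" (pixels), "world_to_cam" (4x4, takes a point from world to camera coordinates); the wrist camera has in their place "hand_eye" (4x4, takes a point from camera to tool coordinates, whose origin is the TCP and whose axes are the flange's). Camera axes: x right, y up, looking along -z (the intrinsics and any distortion apply to the point x, -y, -z); pixel columns grow to the right and rows downward; lengths in m; the calibration is good to about 2 mm. A picture is of the moment at which its call begins: read the wrist's pose just before it. There is no depth.
- r.hand_in(): hands the job in; it is judged then, once.
Trained networks look in the newest picture that a camera, given by its name, has taken for a name from the list of things; names that differ only in an ending like _2 or _b are one class to them, and where a whole thing is asked for, a point or a joint stands for the part that bears it (a point fixed in the world has none). Each returns a list of dicts, best first, with "p" (0 to 1); they miss things now and then, are a little off and sometimes report something else, mostly with a low value. They report only what shows in the picture. A call takes as long as a camera call. They do not tell look-alikes from the thing itself.
- optics.find_in(camera, target): "bbox" ([centre column, centre row, width, height] in pixels, round what is visible of it).
The state is a dict: "time_s": time; "joint_positions": joint angles; "qd": joint speeds; "joint_torque": joint torques, N m; "position": TCP position; "tool_rot": TCP orientation; "contact_force": force on the tool from outside, world axes, zero at the start; "ft_torque": the same for the moment, N m; "grip_width": finger opening in m; "gripper_force": force on a finger pad.
Only numpy, scipy, OpenCV 4.12 (cv2) and the standard library are available. Lean on these libraries where they do the work, as an engineer would, in place of code of your own. Each camera call takes 0.05 s, during which the arm holds its last target. There are 200 camera calls.

TASK

Clear up the coffee counter: the coasters all look alike, but some have lost their grip, which shows only when you drag them across the counter. Put every coaster that still grips in the broad low wooden tray, every slick worn one in the square metal pan, and every thermometer clip in the small black box; do not knock over or push aside the other things on the counter.

Things in the scene. Friction and masses are not known exactly. Their poses are not given: they have to be found in the camera images.
- coaster_1: reversible square coaster, wooden rim, 62 x 62 x 14 mm, 0.07 to 0.13 kg; origin at its centre, z normal to the faces, x and y along the edges. The rim, where it is gripped, spans the middle 10 mm of the height. Both faces are alike: grippy or worn slick (see lane). All coasters look the same; the numbers mean nothing. May be absent.
- coaster_2: reversible square coaster, wooden rim, 62 x 62 x 14 mm, 0.07 to 0.13 kg; origin at its centre, z normal to the faces, x and y along the edges. The rim, where it is gripped, spans the middle 10 mm of the height. Both faces are alike: grippy or worn slick (see lane). All coasters look the same; the numbers mean nothing. May be absent.
- coaster_3: reversible square coaster, wooden rim, 62 x 62 x 14 mm, 0.07 to 0.13 kg; origin at its centre, z normal to the faces, x and y along the edges. The rim, where it is gripped, spans the middle 10 mm of the height. Both faces are alike: grippy or worn slick (see lane). All coasters look the same; the numbers mean nothing. May be absent.
- coaster_4: reversible square coaster, wooden rim, 62 x 62 x 14 mm, 0.07 to 0.13 kg; origin at its centre, z normal to the faces, x and y along the edges. The rim, where it is gripped, spans the middle 10 mm of the height. Both faces are alike: grippy or worn slick (see lane). All coasters look the same; the numbers mean nothing. May be absent.
- coaster_5: reversible square coaster, wooden rim, 62 x 62 x 14 mm, 0.07 to 0.13 kg; origin at its centre, z normal to the faces, x and y along the edges. The rim, where it is gripped, spans the middle 10 mm of the height. Both faces are alike: grippy or worn slick (see lane). All coasters look the same; the numbers mean nothing. May be absent.
- clip_1: aluminium milk-thermometer clip lying flat: a bar 56 mm long (along its x), 16 mm wide and 14 mm high with a 26 mm round ring end centred 32 mm from the origin at +x; origin under the middle of the bar, 45 g. May be absent.
- clip_2: aluminium milk-thermometer clip lying flat: a bar 56 mm long (along its x), 16 mm wide and 14 mm high with a 26 mm round ring end centred 32 mm from the origin at +x; origin under the middle of the bar, 45 g. May be absent.
- tray: broad low pale-wood tray, fixed, 170 mm (its x) x 150 mm (its y) outside, walls 24 mm high and 6 mm thick, floor 6 mm thick; origin under its centre
- pan: square metal pan, fixed, 150 x 150 mm outside, walls 50 mm high and 4 mm thick, floor 4 mm thick; origin under its centre
- clipbox: small black plastic box, fixed, 120 mm (its x) x 100 mm (its y) outside, walls 40 mm high and 4 mm thick, floor 4 mm thick; origin under its centre
- spoon_rest: bystander: sage green ceramic spoon rest, 60 mm round dish 12 mm high with a 20 mm tongue to its -x; low, lies among the coasters; origin under the dish
- tumbler: bystander: glass tumbler, 74 mm across the rim, 85 mm high, origin under its centre
- espresso_cup: bystander: white cup, 62 mm across, 58 mm high, origin under its centre
- teaspoon: bystander: steel teaspoon 140 mm long, lying along its x
- tamper: bystander: coffee tamper standing upright, 56 mm foot, 90 mm high, origin under its centre
- milk_jug: bystander: steel milk jug, 84 mm across, 100 mm high, origin under its centre
- lane (a point): point on the counter straight ahead of the robot; at the start the counter is bare for at least 45 mm ahead of and behind it (x) and 130 mm to its left and right (y), room for drag tests. Pressed on the counter and dragged, a grippy coaster resists with about 0.8 to 1.1 of the pressing force, a slick one with 0.12 to 0.18
Things that resemble listed ones, but are neither listed nor needed, are in the scene too. Leave any pink or turquoise look-alike of the coaster_5 alone. What is shaped like the coaster_3 but blue is not meant.

How it is judged:
At the end, for the whole second after the job is handed in: Every grippy coaster present has its centre within the wooden tray's walls, every slick one within the metal pan's walls (both under 55 mm above the counter), every clip present has the middle of its bar in the black box below the rim; all at rest (under 0.03 m/s). Coasters may overlie (x of coaster_1 in the frame of tray between -0.079 and 0.079 m and y of coaster_1 in the frame of tray between -0.069 and 0.069 m and z of coaster_1 in the frame of tray between 0 and 0.055 m and linear speed of each of coaster_1, coaster_2, coaster_3, coaster_4, coaster_5, clip_1, clip_2 below 0.03 m/s and x of coaster_2 in the frame of pan between -0.071 and 0.071 m and y of coaster_2 in the frame of pan between -0.071 and 0.071 m and z of coaster_2 in the frame of pan between 0 and 0.055 m and x of coaster_3 in the frame of pan between -0.071 and 0.071 m and y of coaster_3 in the frame of pan between -0.071 and 0.071 m and z of coaster_3 in the frame of pan between 0 and 0.055 m and x of coaster_4 in the frame of tray between -0.079 and 0.079 m and y of coaster_4 in the frame of tray between -0.069 and 0.069 m and z of coaster_4 in the frame of tray between 0 and 0.055 m and x of coaster_5 in the frame of tray between -0.079 and 0.079 m and y of coaster_5 in the frame of tray between -0.069 and 0.069 m and z of coaster_5 in the frame of tray between 0 and 0.055 m and x of clip_1 in the frame of clipbox between -0.056 and 0.056 m and y of clip_1 in the frame of clipbox between -0.046 and 0.046 m and z of clip_1 in the frame of clipbox between 0 and 0.04 m and x of clip_2 in the frame of clipbox between -0.056 and 0.056 m and y of clip_2 in the frame of clipbox between -0.046 and 0.046 m and z of clip_2 in the frame of clipbox between 0 and 0.04 m); the robot touches nothing.
It fails at once if a bystander is pushed more than 60 mm aside (distance of any of spoon_rest, tumbler, espresso_cup, teaspoon, tamper, milk_jug from where it was at the start of the episode above 0.06 m).
It fails at once if the tumbler, cup, tamper or jug is tipped over (angle between any of tumbler, espresso_cup, tamper, milk_jug's own z axis and vertical above 0.7 rad).
Of coaster_1, coaster_2, coaster_3, coaster_4, coaster_5 only 4 to 5 are there at a start; the rules pass over those that are not, and their reading is None.
Of clip_1, clip_2 only 1 to 2 are there at a start; the rules pass over those that are not, and their reading is None.
At some moment in a run one of clip_1, clip_2 may be knocked a few centimetres aside while the robot is not near it.
Once in a run the grip may slacken for a moment while it holds something.
It also fails if it takes over 210 s, if anything falls off the work surface, if the arm or the gripper's body presses on something with over 40 N, if the wrist force passes 120 N, or if a joint passes its speed limit or range.

## Working session

There is one attempt and no reset: what is moved stays moved. The work goes in short steps, Python scripts to look and compute and a shell command to move; the robot and the scene stay as the last step left them, time stands still between calls to the robot, and variables do not carry over. Pictures are saved under pics/ and viewed, at most 14 in all, crops included, and the job is handed in when it is done.

```bash
mkdir -p pics; cat > h.py <<'E'
import numpy as np, cv2
from workcell import r, optics
def shot(c,fn=None):
    s=r.read_state(); f=optics.grab_frame(c)
    if fn: cv2.imwrite('pics/'+fn,cv2.cvtColor(f['pixels'],cv2.COLOR_RGB2BGR))
    if 'world_to_cam' in f: T=np.array(f['world_to_cam']); C=np.linalg.inv(T)
    else:
        P=np.eye(4);P[:3,:3]=s['tool_rot'];P[:3,3]=s['position'];C=P@np.array(f['hand_eye'])
    f['C']=C; return f
def px2w(f,u,v,z=0.0):
    d=np.array([(u-f['cx'])/f['fx'],-(v-f['cy'])/f['fy'],-1.]); d=f['C'][:3,:3]@d; o=f['C'][:3,3]
    return (o+d*(z-o[2])/d[2])
def w2px(f,p):
    q=np.linalg.inv(f['C'])@np.r_[p,1]; return f['cx']+f['fx']*q[0]/-q[2], f['cy']+f['fy']*q[1]/q[2]
def st():
    s=r.read_state(); print('t',round(s['time_s'],2),'pos',np.round(s['position'],4),'w',round(s['grip_width'],4),'F',np.round(s['contact_force'],1),'gf',round(s['gripper_force'],1)); return s
E
python3 - <<'E'
from h import *
s=st();print(np.round(s['tool_rot'],3))
for c in('top','side'):
    f=shot(c,c+'0.png'); print(c,{k:np.round(f[k],3).tolist() for k in f if k not in('pixels',)})
    if c=='top':
        for n in ['coaster_1','clip_1','tray','pan','clipbox','spoon_rest','tumbler','espresso_cup','teaspoon','tamper','milk_jug']:
            for d in optics.find_in(c,n):
                b=d['bbox'];print(n,round(d['p'],2),np.round(b),np.round(px2w(f,b[0],b[1],0.014)[:2],3))
E
```

```text
t 0.0 pos [0.2663 0.6197 0.1666] w 0.0938 F [-0.1  0.1 -0.6] gf 0.0
[[-0.919  0.395 -0.   ]
 [ 0.395  0.919 -0.001]
 [-0.    -0.001 -1.   ]]
top {'fx': 589.635, 'fy': 589.635, 'cx': 318.186, 'cy': 235.843, 'world_to_cam': [[0.015, -1.0, 0.016, -0.022], [0.988, 0.017, 0.153, -0.544], [-0.153, 0.013, 0.988, -1.241], [0.0, 0.0, 0.0, 1.0]], 'C': [[0.015, 0.988, -0.153, 0.347], [-1.0, 0.017, 0.013, 0.003], [0.016, 0.153, 0.988, 1.31], [0.0, 0.0, 0.0, 1.0]]}
coaster_1 0.97 [400. 248.  39.  37.] [ 0.525 -0.195]
coaster_1 0.85 [367. 297.  31.  31.] [ 0.415 -0.122]
coaster_1 0.84 [228. 246.  29.  33.] [0.522 0.185]
coaster_1 0.74 [421. 194.  36.  35.] [ 0.648 -0.245]
coaster_1 0.68 [420. 296.  33.  36.] [ 0.419 -0.239]
coaster_1 0.66 [286. 218.  31.  33.] [0.588 0.058]
coaster_1 0.65 [403. 348.  29.  37.] [ 0.307 -0.201]
clip_1 0.8 [199. 280.  21.  31.] [0.446 0.245]
clip_1 0.55 [207. 180.  31.  28.] [0.671 0.239]
tray 0.94 [127. 257.  75.  78.] [0.493 0.406]
tray 0.15 [241. 142.  40.  52.] [0.761 0.165]
pan 0.91 [506. 270.  85.  78.] [ 0.478 -0.431]
spoon_rest 0.77 [351. 234.  26.  35.] [ 0.552 -0.087]
spoon_rest 0.49 [506. 187.  62.  47.] [ 0.667 -0.437]
spoon_rest 0.16 [505. 272.  84.  78.] [ 0.475 -0.428]
tumbler 0.67 [121. 338.  45.  36.] [0.319 0.407]
tumbler 0.55 [508. 270.  86.  80.] [ 0.479 -0.435]
espresso_cup 0.72 [371. 147.  41.  34.] [ 0.756 -0.131]
teaspoon 0.89 [239. 143.  42.  49.] [0.759 0.169]
tamper 0.85 [498. 343.  33.  28.] [ 0.319 -0.408]
milk_jug 0.56 [507. 190.  58.  49.] [ 0.661 -0.44 ]
side {'fx': 474.124, 'fy': 474.124, 'cx': 315.97, 'cy': 236.183, 'world_to_cam': [[-0.994, -0.11, 0.003, 0.542], [0.087, -0.774, 0.627, -0.09], [-0.066, 0.623, 0.779, -1.123], [0.0, 0.0, 0.0, 1.0]], 'C': [[-0.994, 0.087, -0.066, 0.473], [-0.11, -0.774, 0.623, 0.689], [0.003, 0.627, 0.779, 0.93], [0.0, 0.0, 0.0, 1.0]]}
```

```bash
python3 - <<'E'
import cv2
i=cv2.imread('pics/top0.png')
cv2.imwrite('pics/top0b.png',cv2.resize(i[110:400,80:570],None,fx=1.63,fy=1.63,interpolation=cv2.INTER_CUBIC))
E
```

```text
(no output)
```

View pics/top0b.png

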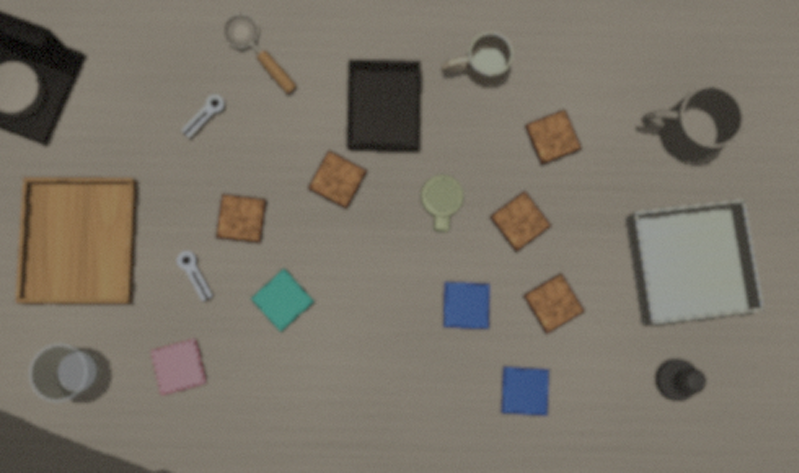

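The picture shows, in full-frame pixels, five brown cork coasters at (287,220), (228,244), (419,193), (399,245) and (420,296). Two clips lie at (205,181) and (200,279).
Possible mix-ups are the blue squares at (366,297) and (402,349), turquoise at (253,294) and pink at (190,335). I rule all four out by colour. The black clipbox is at (316,174), and the black thing with a hole at top left is the gripper.

```bash
python3 - <<'E'
from h import *
f=shot('top'); im=f['pixels']; hsv=cv2.cvtColor(im,cv2.COLOR_RGB2HSV)
for p in[(287,220),(228,244),(127,257)]: print(hsv[p[1],p[0]])
def rects(m,z,lo,hi,tag):
    n,l,s,c=cv2.connectedComponentsWithStats(m.astype('uint8'))
    for i in range(1,n):
        if lo<s[i,4]<hi:
            ys,xs=np.where(l==i); P=np.array([px2w(f,u,v,z)[:2] for u,v in zip(xs,ys)],np.float32)
            (c_,sz,a)=cv2.minAreaRect(P); print(tag,s[i,4],np.round(c[i]),'xy',np.round(P.mean(0),3),np.round(c_,3),'size',np.round(sz,3),'ang',round(a,1))
h,s,v=[hsv[...,k].astype(int) for k in range(3)]
m=(h>4)&(h<18)&(s>100); rects(m,.014,300,6000,'brown')
sub=np.zeros_like(m); sub[165:195,188:225]=1; sub[262:300,185:215]=1
bg=cv2.medianBlur(im,51).astype(int); d=np.abs(im.astype(int)-bg).sum(2)
rects((d>45)&sub,.012,60,1000,'clip')
sub=np.zeros_like(m); sub[140:210,285:345]=1
rects((v<60)&sub,.03,500,6000,'box')
E
python3 - <<'E'
import cv2
i=cv2.imread('pics/top0.png')
cv2.imwrite('pics/c1.png',cv2.resize(i[160:310,180:440],None,fx=3,fy=3,interpolation=cv2.INTER_CUBIC))
E
```

```text
[ 14 133 121]
[ 14 127 122]
[ 16 117 144]
brown 2254 [98. 38.] xy [1.005 0.507] [1.005 0.507] size [0.132 0.123] ang 46.0
brown 646 [419. 194.] xy [ 0.648 -0.24 ] [ 0.648 -0.239] size [0.058 0.059] ang 22.2
brown 670 [287. 220.] xy [0.583 0.057] [0.583 0.057] size [0.058 0.059] ang 64.1
brown 4654 [126. 257.] xy [0.495 0.409] [0.495 0.407] size [0.168 0.153] ang 0.9
brown 667 [399. 245.] xy [ 0.53  -0.194] [ 0.53  -0.194] size [0.058 0.059] ang 37.4
brown 680 [227. 244.] xy [0.527 0.187] [0.528 0.187] size [0.058 0.058] ang 84.6
brown 690 [419. 296.] xy [ 0.419 -0.238] [ 0.419 -0.238] size [0.058 0.058] ang 31.2
clip 170 [207. 179.] xy [0.674 0.238] [0.67  0.245] size [0.03  0.068] ang 43.9
clip 122 [195. 274.] xy [0.459 0.255] [0.449 0.254] size [0.067 0.022] ang 16.5
box 2358 [315. 175.] xy [ 0.684 -0.005] [ 0.684 -0.005] size [0.097 0.126] ang 89.7
```

View pics/c1.png

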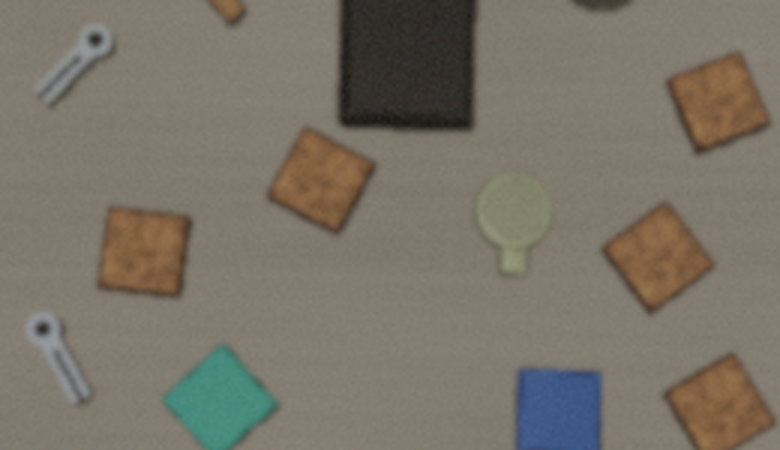

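```bash
cat >> h.py <<'E'
def plan(x,y,z,yaw=None,z0=None):
    """turn (wz total, units) first, then shift totals (units) in the turned axes. yaw: world angle (deg) of the finger closing line"""
    s=st(); R=np.array(s['tool_rot']); p=np.array(s['position'])
    cur=np.degrees(np.arctan2(R[1,1],R[0,1])); d=0
    if yaw is not None: d=(yaw-cur+90)%180-90
    a=np.radians(d); Rz=np.array([[np.cos(a),-np.sin(a),0],[np.sin(a),np.cos(a),0],[0,0,1]])
    R2=Rz@R; sh=R2.T@(np.array([x,y,z])-p)/0.5
    tilt=R2.T@np.cross(R2[:,2],[0,0,-1])/0.1
    print('q7',round(s['joint_positions'][6],2),'yaw',round(cur,1),'wz',round(-a/0.1,2),'tilt',np.round(tilt[:2],2),'SHIFT',np.round(sh,3))
def clipcam(cam,zc=.012):
    f=shot(cam); return f
E
python3 - <<'E'
from h import *
f=shot('top')
for r_,t in[((211.7,173.3),(195,193.3)),((194.3,269.3),(207.7,293.3))]:
    a=px2w(f,*r_,.013)[:2];b=px2w(f,*t,.013)[:2];d=(a-b);L=np.linalg.norm(d);d/=L
    print('ring',a,'tail',b,'L',L,'mid',b+d*.028,a-d*.032,'ang',np.degrees(np.arctan2(d[1],d[0])))
plan(.44,.235,.16,-57)
E
```

```text
ring [0.68700004 0.22864587] tail [0.64013718 0.26405   ] L 0.058733124521298925 mid [0.66247824 0.24717169] [0.6614674  0.24793536] ang -37.070459614833204
ring [0.46912933 0.25756835] tail [0.4169923  0.22588158] L 0.06101083360644317 mid [0.4409198  0.24042374] [0.44178361 0.24094873] ang 31.28953490053464
t 0.75 pos [0.2665 0.6201 0.1673] w 0.094 F [ 0.4 -0.5 -0.1] gf 0.0
q7 -0.07 yaw 66.7 wz -9.82 tilt [ 0. -0.] SHIFT [ 0.128 -0.835  0.015]
```

```bash
python3 -m creep '[[[0,0,-1],[0,0,0],0.3],[[0,0,-1],[0,0,0],0.3],[[0,0,-1],[0,0,0],0.3],[[0,0,-1],[0,0,0],0.3],[[0,0,-1],[0,0,0],0.3],[[0,0,-1],[0,0,0],0.3],[[0,0,-1],[0,0,0],0.3],[[0,0,-1],[0,0,0],0.3],[[0,0,-1],[0,0,0],0.3],[[0,0,-0.5],[0,0,0],0.3]]'; python3 -c "
from h import *
plan(.441,.241,.13,121.3)"
```

```text
time_s: 1.75
position: [0.2665, 0.6201, 0.1673]
tool_rot: [[-0.854, -0.521, -0.0], [-0.521, 0.854, 0.0], [0.0, 0.0, -1.0]]
contact_force: [-0.6, -1.0, 0.1]
grip_width: 0.066
gripper_force: 0.0
t 1.75 pos [0.2665 0.6201 0.1673] w 0.066 F [-0.6 -1.   0.1] gf 0.0
q7 0.81 yaw 121.4 wz 0.02 tilt [ 0. -0.] SHIFT [ 0.096 -0.829  0.075]
```

Works as expected. Go above the clip.

```bash
python3 -m creep '[[[0,0,0],[0.01,-0.083,0],0.3],[[0,0,0],[0.01,-0.083,0],0.3],[[0,0,0],[0.01,-0.083,0],0.3],[[0,0,0],[0.01,-0.083,0],0.3],[[0,0,0],[0.01,-0.083,0.01],0.3],[[0,0,0],[0.01,-0.083,0.01],0.3],[[0,0,0],[0.01,-0.083,0.01],0.3],[[0,0,0],[0.01,-0.083,0.015],0.3],[[0,0,0],[0.01,-0.083,0.015],0.3],[[0,0,0],[0.006,-0.082,0.015],0.3],[[0,0,0],[0,0,0],0.3]]' >/dev/null; python3 - <<'E'
from h import *
f=shot('wrist','w1.png'); print(f['hand_eye'],f['fx'],f['cx'],f['cy'])
for d in optics.find_in('wrist','clip_1'): print(d,px2w(f,*d['bbox'][:2],.013))
print(w2px(f,[.441,.241,.013]))
plan(.441,.241,.003,121.3)
E
```

```text
[[ 9.08086442e-04  9.68061525e-01  2.50711106e-01  7.17751180e-02]
 [ 9.99997577e-01 -3.76340307e-04 -2.16888545e-03  2.37928322e-04]
 [-2.00526186e-03  2.50712468e-01 -9.68059522e-01 -2.17036298e-01]
 [ 0.00000000e+00  0.00000000e+00  0.00000000e+00  1.00000000e+00]] 373.9097881713742 313.8401522012545 238.87713676521108
{'bbox': [321.2, 234.3, 27.3, 76.7], 'p': 0.56} [0.44653457 0.24703544 0.013     ]
(np.float64(318.67565765894386), np.float64(225.94708625182116))
t 2.95 pos [0.4403 0.24   0.1299] w 0.066 F [-0.6  0.6  0.1] gf 0.0
q7 1.5 yaw 121.1 wz -0.04 tilt [0. 0.] SHIFT [-0.002  0.001  0.254]
```

View pics/w1.png

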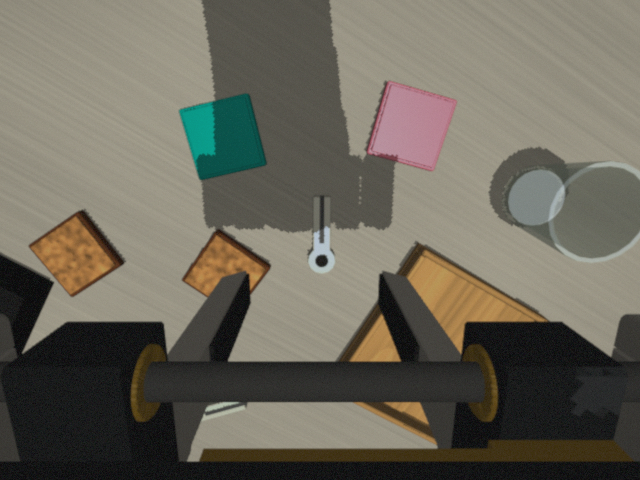

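Clip ring at (321,261) and bar tail at (322,196) sit centred and aligned between the fingers. Descend and grip.

```bash
python3 -m creep '[[[0,0,0],[0,0.002,0.06],0.3],[[0,0,0],[0,0,0.06],0.3],[[0,0,0],[0,0,0.06],0.3],[[0,0,0],[0,0,0.05],0.3],[[0,0,0],[0,0,0.022],0.3],[[0,0,0],[0,0,0],1],[[0,0,0],[0,0,0],1],[[0,0,0],[0,0,0],1],[[0,0,0],[0,0,0],1]]'; python3 - <<'E'
from h import *
plan(.684,-.005+.018,.12,90)
E
```

```text
time_s: 3.85
position: [0.44, 0.242, 0.0048]
tool_rot: [[-0.856, -0.518, 0.001], [-0.518, 0.856, 0.001], [-0.002, 0.0, -1.0]]
contact_force: [-0.3, 0.1, -0.7]
grip_width: 0.0372
gripper_force: 0.0
t 3.85 pos [0.44   0.242  0.0048] w 0.0372 F [-0.3  0.1 -0.7] gf 0.0
q7 1.51 yaw 121.2 wz 5.44 tilt [0.   0.02] SHIFT [-0.488 -0.458 -0.23 ]
```

```bash
python3 -m creep '[[[0,0,0],[0,0,0],1],[[0,0,0],[0,0,0],1],[[0,0,0],[0,0,0],1],[[0,0,0],[0,0,0],1],[[0,0,0],[0,0,-0.06],1],[[0,0,0],[0,0,-0.09],1],[[0,0,0],[0,0,-0.08],1],[[0,0,1],[0,0,0],1],[[0,0,1],[0,0,0],1],[[0,0,1],[0,0,0],1],[[0,0,1],[0,0,0],1],[[0,0,1],[0,0,0],1]]'; python3 - <<'E'
from h import *
plan(.678,.015,.12,90)
E
```

```text
time_s: 5.05
position: [0.4394, 0.2415, 0.1188]
tool_rot: [[-0.999, -0.04, -0.0], [-0.04, 0.999, -0.0], [0.0, -0.0, -1.0]]
contact_force: [-0.3, -0.0, -0.4]
grip_width: 0.0006
gripper_force: 0.0
t 5.05 pos [0.4394 0.2415 0.1188] w 0.0006 F [-0.3 -0.  -0.4] gf 0.0
q7 1.01 yaw 92.3 wz 0.4 tilt [-0. -0.] SHIFT [-0.477 -0.453 -0.003]
```

```bash
python3 - <<'E'
from h import *
f=shot('wrist','w2.png')
for d in optics.find_in('wrist','clip_1'): print(d,px2w(f,*d['bbox'][:2],.013))
E
```

```text
{'bbox': [318.9, 234.6, 52.7, 78.5], 'p': 0.85} [0.44647233 0.24750385 0.013     ]
{'bbox': [313.7, 432.9, 6.6, 25.9], 'p': 0.56} [0.65661567 0.25145163 0.013     ]
```

View pics/w2.png

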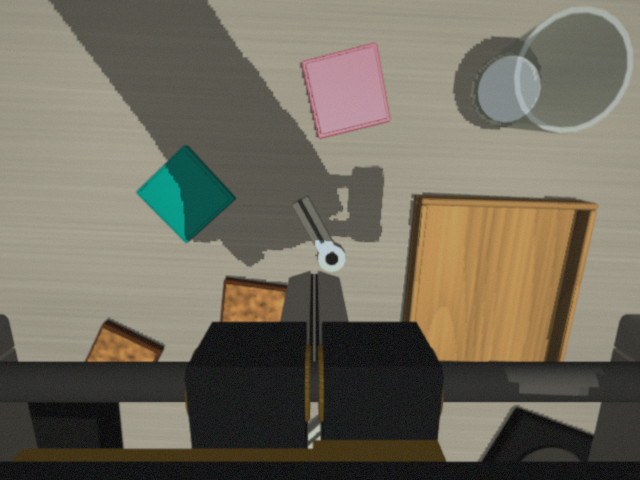

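```bash
python3 - <<'E'
from h import *
f=shot('wrist')
a=px2w(f,331,259,.014)[:2];b=px2w(f,299,202,.014)[:2];d=a-b;L=np.linalg.norm(d);d/=L
ang=np.degrees(np.arctan2(d[1],d[0]));m=a-d*.032;print(a,b,L,m,ang)
plan(m[0],m[1],.003,ang+90)
E
```

```text
[0.46834546 0.25948315] [0.4178694  0.22894476] 0.05899513036510469 [0.44096635 0.24291859] 31.174253685488825
t 5.2 pos [0.4394 0.2415 0.1187] w 0.0005 F [ 0.5 -0.2  0.1] gf 0.0
q7 1.02 yaw 92.7 wz -4.98 tilt [-0. -0.] SHIFT [-0.004  0.001  0.231]
```

```bash
python3 -m creep '[[[0,0,-1],[0,0,0],0.5],[[0,0,-1],[0,0,0],0.5],[[0,0,-1],[0,0,0],0.5],[[0,0,-1],[0,0,0],0.5],[[0,0,-1],[-0.004,0.001,0],0.5],[[0,0,0],[0,0,0.02],0.5],[[0,0,0],[0,0,0.06],0.5],[[0,0,0],[0,0,0.07],0.5],[[0,0,0],[0,0,0.06],0.5],[[0,0,0],[0,0,0.025],0.5],[[0,0,0],[0,0,0],0.5]]' | head -2
python3 -m creep '[[[0,0,0],[0,0,0],1],[[0,0,0],[0,0,0],1],[[0,0,0],[0,0,0],1],[[0,0,0],[0,0,0],1],[[0,0,0],[0,0,0],1],[[0,0,0],[0,0,0],1],[[0,0,0],[0,0,0],1]]'
```

```text
time_s: 6.3
position: [0.44, 0.242, -0.0003]
time_s: 7.0
position: [0.4411, 0.2428, 0.0014]
tool_rot: [[-0.856, -0.518, 0.0], [-0.518, 0.856, 0.0], [-0.0, -0.0, -1.0]]
contact_force: [0.2, -0.2, -1.7]
grip_width: 0.0005
gripper_force: 0.0
```

```bash
python3 - <<'E'
from h import *
s=st();f=shot('wrist','w3.png'); print('tcp px',w2px(f,s['position']))
f=shot('side'); u,v=map(int,w2px(f,s['position'])); print(u,v)
i=cv2.cvtColor(f['pixels'],cv2.COLOR_RGB2BGR)[max(0,v-75):v+75,max(0,u-100):u+100]
a=cv2.resize(cv2.imread('pics/w3.png')[120:420,120:520],(800,600))
cv2.imwrite('pics/w3b.png',cv2.hconcat([cv2.resize(a,(400,300)),cv2.resize(i,(400,300))]))
E
```

```text
t 7.0 pos [0.4411 0.2428 0.0014] w 0.0005 F [ 0.2 -0.2 -1.7] gf 0.0
tcp px (np.float64(312.63879490786894), np.float64(263.57311107336926))
352 349
```

View pics/w3b.png

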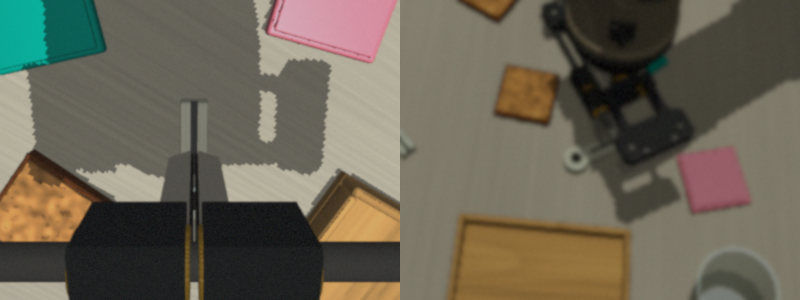

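```bash
python3 - <<'E'
from h import *
f=shot('side')
i=cv2.cvtColor(f['pixels'],cv2.COLOR_RGB2BGR)[220:400,240:460]
a=cv2.resize(cv2.imread('pics/w3.png')[190:310,260:380],None,fx=4,fy=4,interpolation=cv2.INTER_CUBIC)[:,:300]
i=cv2.convertScaleAbs(cv2.resize(i,(490,400)),alpha=2.2); i=cv2.copyMakeBorder(i,0,80,0,0,cv2.BORDER_CONSTANT)
cv2.imwrite('pics/s3.png',cv2.hconcat([cv2.convertScaleAbs(a,alpha=2),i]))
s=r.read_state();print(w2px(f,s['position']),[w2px(f,np.array(s['position'])+[0,0,h]) for h in(.04,.1)])
E
```

```text
(np.float64(352.7293855128682), np.float64(349.49641892937854)) [(np.float64(353.97258449952955), np.float64(340.878971952631)), (np.float64(355.99496905859087), np.float64(326.8604665554327))]
```

View pics/s3.png

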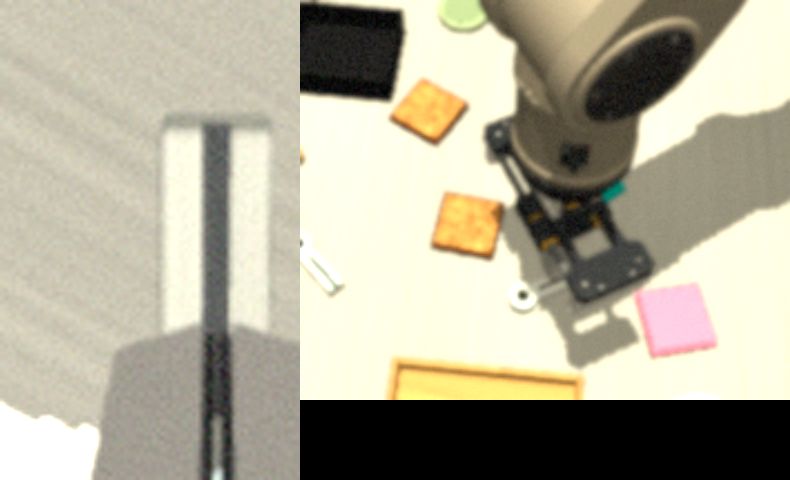

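```bash
python3 -m creep '[[[0,0,0],[0,0,0],0.5],[[0,0,0],[0,0,0],0.5],[[0,0,0],[0,0,0],0.5],[[0,0,0],[0,0,0],0.5],[[0,0,0],[0,0,0],0.5],[[0,0,0],[0,0,0],0.5],[[0,0,0],[0,0,0.006],0.5],[[0,0,0],[0,0,0.006],0.5],[[0,0,0],[0,0,0],0.5]]'
```

```text
time_s: 8.05
position: [0.4407, 0.2426, -0.0052]
tool_rot: [[-0.856, -0.518, -0.001], [-0.518, 0.856, -0.0], [0.001, -0.0, -1.0]]
contact_force: [-0.0, -0.0, -0.2]
grip_width: 0.0468
gripper_force: 0.0
```

The fingers report 5 mm below the counter without touching anything. That fits the image: the real tips sit about 40 mm short of the stated TCP. I'll keep going down while watching the force.

```bash
python3 -m creep '[[[0,0,0],[0,0,0.02],0.5],[[0,0,0],[0,0,0.01],0.5],[[0,0,0],[0,0,0],0.5]]' | grep -E 'pos|contact'
python3 -m creep '[[[0,0,0],[0,0,0.01],0.5],[[0,0,0],[0,0,0.01],0.5],[[0,0,0],[0,0,0],0.5]]' | grep -E 'pos|contact'; python3 - <<'E'
from h import *
f=shot('wrist','w4.png')
cv2.imwrite('pics/w4b.png',cv2.imread('pics/w4.png')[120:420,120:520])
E
```

```text
position: [0.4404, 0.2424, -0.0208]
contact_force: [0.3, 0.5, -0.4]
position: [0.4407, 0.2426, -0.0304]
contact_force: [0.7, 0.1, 0.2]
```

View pics/w4b.png

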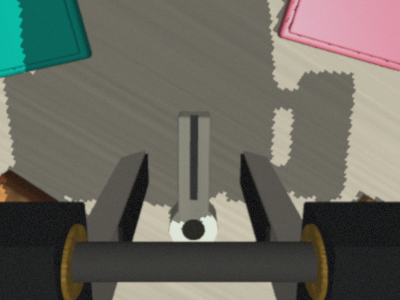

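The bar lies between the tips, which are now about 10 mm above the counter. Go 6 mm lower and grip.

```bash
python3 -m creep '[[[0,0,0],[0,0,0.006],0.5],[[0,0,0],[0,0,0.006],0.5],[[0,0,0],[0,0,0],0.5]]' | grep -E 'pos|contact'
python3 -m creep '[[[0,0,0],[0,0,0],1],[[0,0,0],[0,0,0],1],[[0,0,0],[0,0,0],1],[[0,0,0],[0,0,0],1],[[0,0,0],[0,0,0],1],[[0,0,0],[0,0,0],1],[[0,0,0],[0,0,0],1]]'| grep -E 'pos|contact|grip'
```

```text
position: [0.4409, 0.2427, -0.0361]
contact_force: [0.1, 1.2, -0.3]
position: [0.4411, 0.2429, -0.0357]
contact_force: [0.5, -0.5, 2.3]
grip_width: 0.0155
gripper_force: 30.0
```

```bash
sed -i 's/^def plan/TIP=0.040\ndef plan/; s/np.array(\[x,y,z\])-p)/np.array([x,y,z-TIP])-p)/; s/yaw: world angle/z: real tip height. yaw: world angle/' h.py
python3 -m creep '[[[0,0,0],[0,0,-0.04],1],[[0,0,0],[0,0,-0.08],1],[[0,0,0],[0,0,-0.09],1],[[0,0,1],[0,0,0],1],[[0,0,1],[0,0,0],1],[[0,0,1],[0,0,0],1],[[0,0,1],[0,0,0],1],[[0,0,1],[0,0,0],1],[[0,0,0.4],[0,0,0],1],[[0,0,0],[0,0,0],1]]' | grep -E 'pos|contact|grip'; python3 - <<'E'
from h import *
plan(.678,.015,.11,90)
E
```

```text
position: [0.4409, 0.2428, 0.0692]
contact_force: [-0.2, 0.2, -1.3]
grip_width: 0.0156
gripper_force: 30.0
t 10.7 pos [0.4409 0.2428 0.0692] w 0.0156 F [-0.2  0.2 -1.3] gf 30.0
q7 1.0 yaw 90.2 wz 0.04 tilt [-0. -0.] SHIFT [-0.474 -0.456 -0.002]
```

```bash
python3 -m creep '[[[0,0,0],[-0.06,-0.057,0],1],[[0,0,0],[-0.06,-0.057,0],1],[[0,0,0],[-0.06,-0.057,0],1],[[0,0,0],[-0.06,-0.057,0],1],[[0,0,0],[-0.06,-0.057,0],1],[[0,0,0],[-0.06,-0.057,0],1],[[0,0,0],[-0.06,-0.057,0],1],[[0,0,0],[-0.054,-0.057,0],1],[[0,0,0],[0,0,0],1],[[0,0,0],[0,0,0],1]]' | grep -E 'pos|contact|grip'; python3 - <<'E'
from h import *
plan(.678,.015,.03,90)
f=shot('wrist','w5.png')
cv2.imwrite('pics/w5b.png',cv2.imread('pics/w5.png')[120:420,120:520])
E
```

```text
position: [0.6789, 0.0149, 0.0686]
contact_force: [-0.3, 0.6, -0.5]
grip_width: 0.0152
gripper_force: 30.0
t 11.7 pos [0.6789 0.0149 0.0686] w 0.0152 F [-0.3  0.6 -0.5] gf 30.0
q7 1.58 yaw 90.2 wz 0.04 tilt [-0.   -0.01] SHIFT [0.002 0.    0.157]
```

View pics/w5b.png

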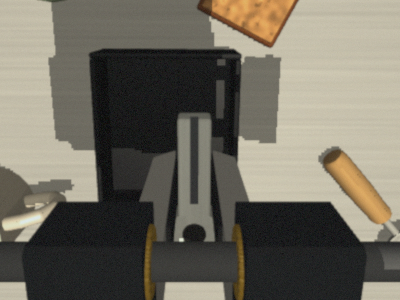

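```bash
python3 -m creep '[[[0,0,0],[0,-0.016,0.05],1],[[0,0,0],[0,0,0.06],1],[[0,0,0],[0,0,0.04],1],[[0,0,0],[0,0,0],1],[[0,0,0],[0,0,0],0.72],[[0,0,0],[0,0,0],0.72],[[0,0,0],[0,0,0],0.72],[[0,0,0],[0,0,-0.08],0.72],[[0,0,0],[0,0,-0.08],0.5],[[0,0,0],[0,0,-0.04],0.5]]' | grep -E 'pos|contact|grip'; python3 - <<'E'
from h import *
plan(.662,.2477,.12,53)
E
```

```text
position: [0.6807, 0.0077, 0.0987]
contact_force: [0.1, -0.6, -0.2]
grip_width: 0.0389
gripper_force: 0.0
t 12.75 pos [0.6807 0.0077 0.0987] w 0.0389 F [ 0.1 -0.6 -0.2] gf 0.0
q7 1.59 yaw 90.2 wz 6.5 tilt [0.   0.05] SHIFT [0.319 0.361 0.036]
```

```bash
python3 -m creep '[[[0,0,1],[0,0,0],0.5],[[0,0,1],[0,0,0],0.5],[[0,0,1],[0,0,0],0.5],[[0,0,1],[0,0,0],0.5],[[0,0,1],[0,0,0],0.5],[[0,0,1],[0,0,0],0.5],[[0,0,0.5],[0,0,0],0.5],[[0,0,0],[0.06,0.07,0],0.5],[[0,0,0],[0.06,0.07,0],0.5],[[0,0,0],[0.06,0.07,0.01],0.5],[[0,0,0],[0.06,0.07,0.01],0.5],[[0,0,0],[0.07,0.07,0.01],0.5]]' | grep -E 'pos'; python3 - <<'E'
from h import *
plan(.662,.2477,.004,53)
f=shot('wrist','w6.png')
cv2.imwrite('pics/w6b.png',cv2.imread('pics/w6.png')[120:420,120:520])
for d in optics.find_in('wrist','clip_1'): print(d,px2w(f,*d['bbox'][:2],.013))
E
```

```text
position: [0.6609, 0.2425, 0.0803]
t 13.95 pos [0.6609 0.2425 0.0803] w 0.0472 F [ 0.5 -0.5 -0.4] gf 0.0
q7 0.67 yaw 53.0 wz -0.01 tilt [0.01 0.01] SHIFT [0.005 0.009 0.233]
{'bbox': [318.2, 240.6, 29.4, 92.3], 'p': 0.71} [0.6652584 0.2449979 0.013    ]
```

View pics/w6b.png

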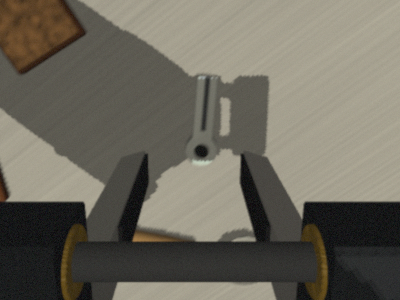

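Ring at full-frame (321,270) and tail at (327,196), about 4 mm to tool +y, which matches the planned shift. Descend.

```bash
python3 -m creep '[[[0,0,-0.3],[0.005,0.009,0.05],0.5],[[0,0,0],[0,0,0.06],0.5],[[0,0,0],[0,0,0.06],0.5],[[0,0,0],[0,0,0.04],0.5],[[0,0,0],[0,0,0.02],0.5],[[0,0,0],[0,0,0.003],0.5],[[0,0,0],[0,0,0],1],[[0,0,0],[0,0,0],1],[[0,0,0],[0,0,0],1],[[0,0,0],[0,0,0],1],[[0,0,0],[0,0,0],1],[[0,0,0],[0,0,0],1]]' | grep -E 'pos|contact|grip'
```

```text
position: [0.6616, 0.2462, -0.0367]
contact_force: [-1.6, -0.1, 6.1]
grip_width: 0.0156
gripper_force: 29.9
```

```bash
python3 -m creep '[[[0,0,0],[0,0,0],1],[[0,0,0],[0,0,-0.04],1],[[0,0,0],[0,0,-0.08],1],[[0,0,0],[0,0,-0.09],1],[[0,0,-1],[0,0,0],1],[[0,0,-1],[0,0,0],1],[[0,0,-1],[0,0,0],1],[[0,0,-1],[0,0,0],1],[[0,0,-1],[0,0,0],1],[[0,0,-1],[0,0,0],1],[[0,0,-0.2],[0,0,0],1]]' | grep -E 'pos|contact|grip'; python3 - <<'E'
from h import *
plan(.678,-.013,.11,90)
E
```

```text
position: [0.6612, 0.2457, 0.0678]
contact_force: [0.1, 0.1, -0.3]
grip_width: 0.0156
gripper_force: 29.9
t 16.35 pos [0.6612 0.2457 0.0678] w 0.0156 F [ 0.1  0.1 -0.3] gf 29.9
q7 1.24 yaw 90.4 wz 0.06 tilt [-0. -0.] SHIFT [-0.034 -0.517 -0.004]
```

```bash
python3 -m creep '[[[0,0,0],[-0.006,-0.075,0],1],[[0,0,0],[-0.006,-0.075,0],1],[[0,0,0],[-0.006,-0.075,0],1],[[0,0,0],[-0.006,-0.075,0],1],[[0,0,0],[-0.006,-0.075,0],1],[[0,0,0],[-0.004,-0.075,0],1],[[0,0,0],[0,-0.073,0],1],[[0,0,0],[0,0,0.05],1],[[0,0,0],[0,0,0.05],1],[[0,0,0],[0,0,0.04],1],[[0,0,0],[0,0,0],1]]' | grep -E 'pos|contact|grip'
python3 -m creep '[[[0,0,0],[0,0,0],0.72],[[0,0,0],[0,0,0],0.72],[[0,0,0],[0,0,0],0.72],[[0,0,0],[0,0,-0.08],0.72],[[0,0,0],[0,0,-0.08],0.3],[[0,0,0],[0,0,-0.04],0],[[0,0,0],[0,0,0],0]]' | grep -E 'pos|contact|grip'; python3 - <<'E'
from h import *
plan(.583,.057,.12,64.1-90)
plan(.583,.057,.12,64.1)
f=shot('wrist','w7.png')
cv2.imwrite('pics/w7b.png',cv2.imread('pics/w7.png')[120:420,120:520])
E
```

```text
position: [0.6774, -0.0156, -0.0049]
contact_force: [-0.7, 0.5, -1.6]
grip_width: 0.0155
gripper_force: 29.9
position: [0.6817, -0.0155, 0.1022]
contact_force: [0.7, -0.8, -0.2]
grip_width: 0.0466
gripper_force: 0.0
t 18.15 pos [ 0.6817 -0.0155  0.1022] w 0.0466 F [ 0.7 -0.8 -0.2] gf 0.0
q7 1.62 yaw 90.2 wz -11.15 tilt [0.01 0.06] SHIFT [-0.044  0.241  0.045]
t 18.15 pos [ 0.6817 -0.0155  0.1022] w 0.0466 F [ 0.7 -0.8 -0.2] gf 0.0
q7 1.62 yaw 90.2 wz 4.56 tilt [0.01 0.06] SHIFT [0.241 0.044 0.043]
```

View pics/w7b.png

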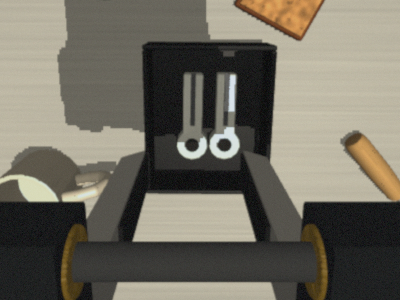

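Both clips lie in the box: rings at crop (192,146) and (223,146). Coasters next.

```bash
cat >> h.py <<'E'
def coaster(tip=.006,near=None):
    s=r.read_state(); f=shot('wrist'); hsv=cv2.cvtColor(cv2.GaussianBlur(f['pixels'],(5,5),0),cv2.COLOR_RGB2HSV); h,sa,v=[hsv[...,k].astype(int) for k in range(3)]
    m=((h>3)&(h<20)&(sa>90)).astype('uint8'); m=cv2.morphologyEx(m,cv2.MORPH_CLOSE,np.ones((7,7))); n,l,S,c=cv2.connectedComponentsWithStats(m)
    t=np.array(near if near is not None else s['position'][:2]); best=None
    for i in range(1,n):
        if S[i,4]<500: continue
        ys,xs=np.where(l==i); P=np.array([px2w(f,a,b,.014)[:2] for a,b in zip(xs,ys)],np.float32); R=cv2.minAreaRect(P)
        if best is None or np.hypot(*(R[0]-t))<np.hypot(*(best[0]-t)): best=R
    print('coaster',np.round(best[0],4),np.round(best[1],4),round(best[2],1))
    for k in(0,90): plan(*best[0],tip,best[2]+k)
E
python3 -m creep '[[[0,0,1],[0,0,0],0],[[0,0,1],[0,0,0],0],[[0,0,1],[0,0,0],0],[[0,0,1],[0,0,0],0],[[0,0,0.5],[0,0,0],0],[[0,0,0],[0.06,0.01,0.01],0],[[0,0,0],[0.06,0.01,0.01],0],[[0,0,0],[0.06,0.01,0.01],0],[[0,0,0],[0.06,0.01,0.01],0],[[0,0,0],[0,0,0],0]]' | grep -E 'pos|contact|grip'; python3 -c "
from h import *
coaster()"
```

```text
position: [0.576, 0.0569, 0.0764]
contact_force: [-0.0, -0.1, 0.1]
grip_width: 0.094
gripper_force: 0.0
coaster [0.5821 0.0592] [0.0598 0.0608] 63.0
t 19.25 pos [0.5779 0.0556 0.077 ] w 0.0941 F [ 0.5 -0.7 -0.2] gf 0.0
q7 1.07 yaw 64.6 wz 0.27 tilt [-0.01 -0.02] SHIFT [-0.005  0.01   0.222]
t 19.25 pos [0.5779 0.0556 0.077 ] w 0.0941 F [ 0.5 -0.7 -0.2] gf 0.0
q7 1.07 yaw 64.6 wz -15.44 tilt [-0.01 -0.02] SHIFT [-0.01  -0.004  0.222]
```

```bash
python3 -m creep '[[[0,0,0.3],[-0.005,0.008,0.05],0],[[0,0,0],[0,0,0.06],0],[[0,0,0],[0,0,0.06],0],[[0,0,0],[0,0,0.04],0],[[0,0,0],[0,0,0.012],0],[[0,0,0],[0,0,0],1],[[0,0,0],[0,0,0],1],[[0,0,0],[0,0,0],1],[[0,0,0],[0,0,0],1],[[0,0,0],[0,0,0],1],[[0,0,0],[0,0,0],1],[[0,0,0],[0,0,0],1]]' | grep -E 'pos|contact|grip'; python3 -m creep '[[[0,0,0],[0,0,0.004],1],[[0,0,0],[0,0,0],1]]' | grep -E 'pos|contact|grip'
```

```text
position: [0.5843, 0.057, -0.0324]
contact_force: [-1.3, 0.2, 7.0]
grip_width: 0.0616
gripper_force: 30.0
position: [0.5847, 0.0568, -0.0334]
contact_force: [-6.0, -1.6, 28.1]
grip_width: 0.0611
gripper_force: 30.0
```

```bash
python3 -m creep '[[[0,0,0],[0,0,-0.002],1],[[0,0,0],[0.01,0,0],1],[[0,0,0],[0.01,0,0],1]]' | grep -E 'pos|contact|grip_w';  python3 -m creep '[[[0,0,0],[0.01,0,0],1],[[0,0,0],[0.01,0,0],1]]' | grep -E 'pos|contact|grip_w'
```

```text
position: [0.5766, 0.0612, -0.0333]
contact_force: [5.3, -3.2, 6.2]
grip_width: 0.0616
position: [0.5676, 0.0659, -0.0333]
contact_force: [6.0, -3.4, 7.2]
grip_width: 0.0615
```

Lateral force is about 6.9 N against 7.2 N of pressing, so this coaster is grippy and goes in the tray.

```bash
python3 -m creep '[[[0,0,0],[0,0,-0.04],1],[[0,0,0],[0,0,-0.08],1],[[0,0,0],[0,0,-0.08],1],[[0,0,-1],[0,0,0],1],[[0,0,-1],[0,0,0],1],[[0,0,-1],[0,0,0],1],[[0,0,-1],[0,0,0],1],[[0,0,-0.7],[0,0,0],1]]' | grep -E 'pos|contact|grip';  python3 -c "
from h import *
plan(.457,.407,.10,90)"
```

```text
position: [0.5654, 0.0662, 0.0656]
contact_force: [0.5, 0.8, -1.2]
grip_width: 0.0618
gripper_force: 30.0
t 21.95 pos [0.5654 0.0662 0.0656] w 0.0618 F [ 0.5  0.8 -1.2] gf 30.0
q7 1.45 yaw 89.9 wz -0.02 tilt [ 0. -0.] SHIFT [0.217 0.682 0.011]
```

```bash
python3 -m creep '[[[0,0,0],[0.024,0.076,0],1],[[0,0,0],[0.024,0.076,0],1],[[0,0,0],[0.024,0.076,0],1],[[0,0,0],[0.024,0.076,0],1],[[0,0,0],[0.024,0.076,0],1],[[0,0,0],[0.024,0.076,0],1],[[0,0,0],[0.024,0.076,0],1],[[0,0,0],[0.024,0.076,0],1],[[0,0,0],[0.024,0.074,0],1],[[0,0,0],[0,0,0],1]]' | grep -E 'pos|contact|grip'; python3 -c "
from h import *
plan(.457,.407,.018,90)"
```

```text
position: [0.4563, 0.4134, 0.0654]
contact_force: [-0.4, -0.1, -1.5]
grip_width: 0.0614
gripper_force: 30.0
t 22.95 pos [0.4563 0.4134 0.0654] w 0.0614 F [-0.4 -0.1 -1.5] gf 30.0
q7 0.8 yaw 90.1 wz 0.01 tilt [ 0.02 -0.01] SHIFT [-0.002 -0.013  0.175]
```

```bash
python3 -m creep '[[[0,0,0],[0,-0.008,0.05],1],[[0,0,0],[0,0,0.06],1],[[0,0,0],[0,0,0.05],1],[[0,0,0],[0,0,0.008],1],[[0,0,0],[0,0,0],0.15],[[0,0,0],[0,0,0],0.15],[[0,0,0],[0,0,0],0.15],[[0,0,0],[0,0,-0.07],0.15],[[0,0,0],[0,0,-0.09],0],[[0,0,0],[0,0,-0.06],0]]' | grep -E 'pos|contact|grip'; python3 -c "
from h import *
plan(.528,.187,.12,84.6)"
```

```text
position: [0.4608, 0.4043, 0.0956]
contact_force: [-0.4, 0.5, 0.6]
grip_width: 0.0921
gripper_force: 0.0
t 23.95 pos [0.4608 0.4043 0.0956] w 0.0921 F [-0.4  0.5  0.6] gf 0.0
q7 0.81 yaw 89.6 wz 0.88 tilt [0.02 0.02] SHIFT [-0.175 -0.42   0.031]
```

```bash
python3 -m creep '[[[0,0,0.9],[0,0,0],0],[[0,0,0],[-0.03,-0.07,0],0],[[0,0,0],[-0.03,-0.07,0],0],[[0,0,0],[-0.03,-0.07,0.01],0],[[0,0,0],[-0.03,-0.07,0.01],0],[[0,0,0],[-0.03,-0.07,0.01],0],[[0,0,0],[-0.025,-0.07,0],0],[[0,0,0],[0,0,0],0]]' | grep -E 'pos|contact|grip_w'; python3 -c "
from h import *
coaster(.006,(.528,.187))"
```

```text
position: [0.5285, 0.1809, 0.0779]
contact_force: [0.1, 1.3, -0.1]
grip_width: 0.0939
coaster [0.5254 0.1889] [0.06   0.0596] 84.2
t 24.8 pos [0.528  0.1839 0.0779] w 0.0944 F [-0.8  0.6  0.4] gf 0.0
q7 1.12 yaw 84.3 wz 0.02 tilt [0.01 0.01] SHIFT [0.006 0.009 0.224]
t 24.8 pos [0.528  0.1839 0.0779] w 0.0944 F [-0.8  0.6  0.4] gf 0.0
q7 1.12 yaw 84.3 wz -15.69 tilt [0.01 0.01] SHIFT [-0.009  0.006  0.224]
```

Drag in the same call, pressing by 1.5 mm.

```bash
python3 -m creep '[[[0,0,0],[0.003,0.007,0.05],0],[[0,0,0],[0,0,0.06],0],[[0,0,0],[0,0,0.06],0],[[0,0,0],[0,0,0.04],0],[[0,0,0],[0,0,0.014],0],[[0,0,0],[0,0,0],1],[[0,0,0],[0,0,0],1],[[0,0,0],[0,0,0],1],[[0,0,0],[0,0,0],1],[[0,0,0],[0,0,0],1],[[0,0,0],[0,0,0],1],[[0,0,0],[0,0,0],1]]' | grep -E 'pos|contact|grip'; python3 -m creep '[[[0,0,0],[0,0,0.003],1],[[0,0,0],[0.01,0,0],1],[[0,0,0],[0.01,0,0],1]]' | grep -E 'pos|contact|grip';python3 -m creep '[[[0,0,0],[0.01,0,0],1],[[0,0,0],[0.01,0,0],1]]' | grep -E 'pos|contact|grip'
```

```text
position: [0.5263, 0.19, -0.0344]
contact_force: [-1.9, -1.0, 8.9]
grip_width: 0.0615
gripper_force: 30.0
position: [0.5191, 0.1914, -0.0349]
contact_force: [7.9, -1.0, 10.5]
grip_width: 0.0619
gripper_force: 30.0
position: [0.5092, 0.1926, -0.0349]
contact_force: [8.3, -0.8, 11.6]
grip_width: 0.0614
gripper_force: 30.0
```

About 0.75, so this one is grippy too and goes in the tray's far half.

```bash
python3 -m creep '[[[0,0,0],[0,0,-0.04],1],[[0,0,0],[0,0,-0.08],1],[[0,0,0],[0,0,-0.085],1],[[0,0,-1],[0,0,0],1],[[0,0,0],[-0.01,0.07,0],1],[[0,0,0],[-0.01,0.07,0],1],[[0,0,0],[-0.01,0.07,0],1],[[0,0,0],[-0.01,0.07,0],1],[[0,0,0],[-0.01,0.07,0],1],[[0,0,0],[0,0.07,0],1],[[0,0,0],[0,0,0],1]]' | grep -E 'pos|contact|grip';  python3 -c "
from h import *
plan(.533,.407,.018,90)"
```

```text
position: [0.5283, 0.4075, 0.0655]
contact_force: [-0.3, 0.6, -1.0]
grip_width: 0.0618
gripper_force: 30.0
t 27.6 pos [0.5283 0.4075 0.0655] w 0.0618 F [-0.3  0.6 -1. ] gf 30.0
q7 0.92 yaw 90.5 wz 0.09 tilt [ 0.02 -0.  ] SHIFT [-0.01  -0.001  0.175]
```

```bash
python3 -m creep '[[[0,0,0],[-0.01,0,0.05],1],[[0,0,0],[0,0,0.06],1],[[0,0,0],[0,0,0.05],1],[[0,0,0],[0,0,0.01],1],[[0,0,0],[0,0,0],0.15],[[0,0,0],[0,0,0],0.15],[[0,0,0],[0,0,0],0.15],[[0,0,0],[0,0,-0.07],0.15],[[0,0,0],[0,0,-0.09],0],[[0,0,0],[0,0,-0.06],0]]' | grep -E 'pos|contact|grip'; python3 -c "
from h import *
plan(.53,-.194,.12,127.4)
plan(.53,-.194,.12,37.4)"
```

```text
position: [0.536, 0.4025, 0.0948]
contact_force: [0.1, 0.6, -0.0]
grip_width: 0.0921
gripper_force: 0.0
t 28.6 pos [0.536  0.4025 0.0948] w 0.0921 F [ 0.1  0.6 -0. ] gf 0.0
q7 0.92 yaw 90.2 wz -6.49 tilt [0.02 0.03] SHIFT [ 0.734 -0.941  0.026]
t 28.6 pos [0.536  0.4025 0.0948] w 0.0921 F [ 0.1  0.6 -0. ] gf 0.0
q7 0.92 yaw 90.2 wz 9.22 tilt [0.02 0.03] SHIFT [-0.94  -0.734  0.03 ]
```

```bash
python3 -m creep '[[[0,0,1],[0,0,0],0],[[0,0,1],[0,0,0],0],[[0,0,1],[0,0,0],0],[[0,0,1],[0,0,0],0],[[0,0,1],[0,0,0],0],[[0,0,1],[0,0,0],0],[[0,0,1],[0,0,0],0],[[0,0,1],[0,0,0],0],[[0,0,1],[0,0,0],0],[[0,0,0.2],[0,0,0],0]]' >/dev/null; python3 -m creep '[[[0,0,0],[-0.07,-0.055,0],0],[[0,0,0],[-0.07,-0.055,0],0],[[0,0,0],[-0.07,-0.055,0],0],[[0,0,0],[-0.07,-0.055,0],0],[[0,0,0],[-0.07,-0.055,0],0],[[0,0,0],[-0.07,-0.055,0],0],[[0,0,0],[-0.07,-0.055,0],0],[[0,0,0],[-0.07,-0.055,0],0],[[0,0,0],[-0.07,-0.055,0.01],0],[[0,0,0],[-0.07,-0.055,0.01],0],[[0,0,0],[-0.07,-0.055,0.01],0],[[0,0,0],[-0.07,-0.055,0],0]]' | grep pos;  python3 -m creep '[[[0,0,0],[-0.07,-0.055,0],0],[[0,0,0],[-0.03,-0.02,0],0],[[0,0,0],[0,0,0],0]]' | grep pos; python3 -c "
from h import *
coaster(.006,(.53,-.194))"
```

```text
position: [0.5289, -0.1338, 0.0761]
position: [0.5296, -0.1981, 0.0766]
coaster [ 0.5288 -0.1923] [0.06   0.0608] 36.7
t 31.15 pos [ 0.5298 -0.196   0.0763] w 0.0939 F [ 0.3  0.2 -0.2] gf 0.0
q7 1.15 yaw 37.5 wz 0.13 tilt [0.01 0.01] SHIFT [0.007 0.003 0.221]
t 31.15 pos [ 0.5298 -0.196   0.0763] w 0.0939 F [ 0.3  0.2 -0.2] gf 0.0
q7 1.15 yaw 37.5 wz -15.57 tilt [0.01 0.01] SHIFT [-0.003  0.007  0.221]
```

```bash
python3 -m creep '[[[0,0,0.1],[0.006,0.003,0.05],0],[[0,0,0],[0,0,0.06],0],[[0,0,0],[0,0,0.06],0],[[0,0,0],[0,0,0.04],0],[[0,0,0],[0,0,0.011],0],[[0,0,0],[0,0,0],1],[[0,0,0],[0,0,0],1],[[0,0,0],[0,0,0],1],[[0,0,0],[0,0,0],1],[[0,0,0],[0,0,0],1],[[0,0,0],[0,0,0],1],[[0,0,0],[0,0,0],1]]' | grep -E 'pos|contact|grip'; python3 -m creep '[[[0,0,0],[0,0,0.003],1],[[0,0,0],[0.01,0,0],1],[[0,0,0],[0.01,0,0],1]]' | grep -E 'pos|contact|grip';python3 -m creep '[[[0,0,0],[0.01,0,0],1],[[0,0,0],[0.01,0,0],1]]' | grep -E 'pos|contact|grip'
```

```text
position: [0.5296, -0.1915, -0.034]
contact_force: [-2.5, 0.2, 10.1]
grip_width: 0.0613
gripper_force: 30.0
position: [0.5258, -0.1855, -0.0346]
contact_force: [4.9, -8.0, 10.5]
grip_width: 0.0617
gripper_force: 30.0
position: [0.52, -0.1774, -0.0346]
contact_force: [5.7, -7.2, 10.4]
grip_width: 0.0619
gripper_force: 30.0
```

0.88, grippy, so it goes to the tray on top of the other two.

```bash
python3 -m creep '[[[0,0,0],[0,0,-0.04],1],[[0,0,0],[0,0,-0.08],1],[[0,0,-1],[0,0,-0.08],1],[[0,0,-1],[0,0,0],1],[[0,0,-1],[0,0,0],1],[[0,0,-1],[0,0,0],1],[[0,0,-1],[0,0,0],1],[[0,0,-1],[0,0,0],1],[[0,0,-1],[0,0,0],1],[[0,0,-1],[0,0,0],1],[[0,0,-1],[0,0,0],1],[[0,0,-0.2],[0,0,0],1]]' >/dev/null; python3 -m creep '[[[0,0,0],[0.004,0.09,0],1],[[0,0,0],[0.004,0.09,0],1],[[0,0,0],[0.004,0.09,0],1],[[0,0,0],[0.004,0.09,0],1],[[0,0,0],[0.004,0.09,0],1],[[0,0,0],[0.004,0.09,0],1],[[0,0,0],[0.004,0.09,0],1],[[0,0,0],[0.004,0.09,0],1],[[0,0,0],[0.004,0.09,0],1],[[0,0,0],[0.004,0.09,0],1],[[0,0,0],[0.004,0.09,0],1],[[0,0,0],[0.004,0.09,0],1]]' | grep -E 'grip|pos'; python3 -c "
from h import *
plan(.495,.407,.035,90)"
```

```text
position: [0.4959, 0.3665, 0.0639]
grip_width: 0.0616
gripper_force: 30.0
t 35.25 pos [0.4959 0.3665 0.0639] w 0.0616 F [ 0.6 -1.3 -0.1] gf 30.0
q7 0.9 yaw 89.5 wz -0.08 tilt [-0.  0.] SHIFT [0.002 0.081 0.138]
```

```bash
python3 -m creep '[[[0,0,0],[0,0.04,0],1],[[0,0,0],[0,0.034,0.02],1],[[0,0,0],[0,0,0.05],1],[[0,0,0],[0,0,0.05],1],[[0,0,0],[0,0,0.014],1],[[0,0,0],[0,0,0],0.15],[[0,0,0],[0,0,0],0.15],[[0,0,0],[0,0,0],0.15],[[0,0,0],[0,0,-0.07],0.15],[[0,0,0],[0,0,-0.09],0],[[0,0,0],[0,0,-0.06],0]]' | grep -E 'pos|contact|grip'; python3 -c "
from h import *
plan(.648,-.24,.12,22.2)
plan(.419,-.238,.12,31.2)
f=shot('top','top2.png')
cv2.imwrite('pics/top2b.png',cv2.resize(cv2.imread('pics/top2.png')[110:400,80:570],None,fx=1.63,fy=1.63,interpolation=cv2.INTER_CUBIC))"
```

```text
position: [0.4975, 0.4022, 0.1107]
contact_force: [1.1, -0.6, 0.6]
grip_width: 0.0923
gripper_force: 0.0
t 36.35 pos [0.4975 0.4022 0.1107] w 0.0923 F [ 1.1 -0.6  0.6] gf 0.0
q7 0.86 yaw 89.6 wz 11.77 tilt [0.02 0.02] SHIFT [-1.303 -0.207  0.064]
t 36.35 pos [0.4975 0.4022 0.1107] w 0.0923 F [ 1.1 -0.6  0.6] gf 0.0
q7 0.86 yaw 89.6 wz 10.2 tilt [0.02 0.02] SHIFT [-1.014 -0.798  0.062]
```

View pics/top2b.png

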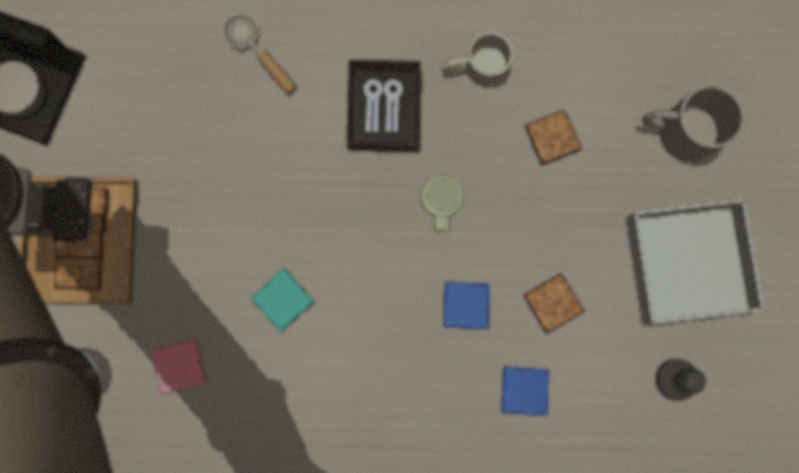

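Three coasters are in the tray, two clips in the box, and every bystander is in place. The remaining coasters are at crop (553,136) and (554,303).

```bash
python3 -m creep '[[[0,0,1],[0,0,0],0],[[0,0,1],[0,0,0],0],[[0,0,1],[0,0,0],0],[[0,0,1],[0,0,0],0],[[0,0,1],[0,0,0],0],[[0,0,1],[0,0,0],0],[[0,0,1],[0,0,0],0],[[0,0,1],[0,0,0],0],[[0,0,1],[0,0,0],0],[[0,0,1],[0,0,0],0],[[0,0,1],[0,0,0],0],[[0,0,0.8],[0,0,0],0]]' >/dev/null; python3 -m creep '[[[0,0,0],[-0.09,-0.014,0],0],[[0,0,0],[-0.09,-0.014,0],0],[[0,0,0],[-0.09,-0.014,0],0],[[0,0,0],[-0.09,-0.014,0],0],[[0,0,0],[-0.09,-0.014,0],0],[[0,0,0],[-0.09,-0.014,0],0],[[0,0,0],[-0.09,-0.014,0],0],[[0,0,0],[-0.09,-0.014,0],0],[[0,0,0],[-0.09,-0.014,0.01],0],[[0,0,0],[-0.09,-0.014,0.01],0],[[0,0,0],[-0.09,-0.014,0.01],0],[[0,0,0],[-0.09,-0.014,0.01],0]]' | grep pos;  python3 -m creep '[[[0,0,0],[-0.08,-0.014,0.01],0],[[0,0,0],[-0.08,-0.015,0.01],0],[[0,0,0],[-0.06,-0.01,0],0],[[0,0,0],[0,0,0],0]]' | grep pos; python3 -c "
from h import *
coaster(.006,(.648,-.24))"
```

```text
position: [0.6221, -0.1321, 0.0875]
position: [0.6444, -0.2453, 0.0776]
coaster [ 0.6481 -0.2383] [0.0602 0.0604] 22.7
t 39.25 pos [ 0.6445 -0.2424  0.0773] w 0.0937 F [-0.7  1.  -0. ] gf 0.0
q7 0.93 yaw 21.9 wz -0.15 tilt [0.   0.01] SHIFT [0.005 0.01  0.223]
t 39.25 pos [ 0.6445 -0.2424  0.0773] w 0.0937 F [-0.7  1.  -0. ] gf 0.0
q7 0.93 yaw 21.9 wz 15.56 tilt [0.   0.01] SHIFT [ 0.01  -0.005  0.223]
```

```bash
python3 -m creep '[[[0,0,-0.1],[0.006,0.009,0.05],0],[[0,0,0],[0,0,0.06],0],[[0,0,0],[0,0,0.06],0],[[0,0,0],[0,0,0.04],0],[[0,0,0],[0,0,0.012],0],[[0,0,0],[0,0,0],1],[[0,0,0],[0,0,0],1],[[0,0,0],[0,0,0],1],[[0,0,0],[0,0,0],1],[[0,0,0],[0,0,0],1],[[0,0,0],[0,0,0],1],[[0,0,0],[0,0,0],1]]' | grep -E 'pos|contact|grip'; python3 -m creep '[[[0,0,0],[0,0,0.003],1],[[0,0,0],[0.01,0,0],1],[[0,0,0],[0.01,0,0],1]]' | grep -E 'pos|contact|grip';python3 -m creep '[[[0,0,0],[0.01,0,0],1],[[0,0,0],[0.01,0,0],1]]' | grep -E 'pos|contact|grip'
```

```text
position: [0.6482, -0.2353, -0.0334]
contact_force: [-1.6, 1.1, 6.9]
grip_width: 0.0616
gripper_force: 30.0
position: [0.6459, -0.2279, -0.0334]
contact_force: [1.3, -3.9, 16.5]
grip_width: 0.0616
gripper_force: 30.0
position: [0.6422, -0.2185, -0.0334]
contact_force: [1.9, -5.3, 16.7]
grip_width: 0.0615
gripper_force: 30.0
```

The ratio is about 0.3, which is ambiguous, so I'll drag it back and read again.

```bash
for k in 1; do python3 -m creep '[[[0,0,0],[0.01,0,0],1],[[0,0,0],[0.01,0,0],1]]' | grep -E 'pos|contact'; python3 -m creep '[[[0,0,0],[-0.01,0,0],1],[[0,0,0],[-0.01,0,0],1]]' | grep -E 'pos|contact';python3 -m creep '[[[0,0,0],[-0.01,0,0],1],[[0,0,0],[-0.01,0,0],1]]' | grep -E 'pos|contact';python3 -m creep '[[[0,0,0],[-0.01,0,0],1]]' | grep -E 'pos|contact'; done
```

```text
position: [0.6384, -0.2093, -0.0334]
contact_force: [2.6, -4.7, 16.7]
position: [0.6417, -0.2158, -0.0336]
contact_force: [-2.8, 7.8, 22.9]
position: [0.6456, -0.2252, -0.0336]
contact_force: [-2.8, 6.7, 23.3]
position: [0.6476, -0.2299, -0.0336]
contact_force: [-2.8, 8.4, 24.1]
```

```bash
python3 -m creep '[[[0,0,0],[0,0,0],0.25],[[0,0,0],[0,0,0],0.25],[[0,0,0],[0,0,-0.009],0.25],[[0,0,0],[0,0,0],1],[[0,0,0],[0,0,0],1],[[0,0,0],[0,0,0],1],[[0,0,0],[0,0,0],1],[[0,0,0],[0,0,0],1]]' | grep -E 'pos|contact|grip'; python3 -m creep '[[[0,0,0],[0,0,0.001],1],[[0,0,0],[0.01,0,0],1],[[0,0,0],[0.01,0,0],1]]' | grep -E 'pos|contact';python3 -m creep '[[[0,0,0],[0.01,0,0],1]]' | grep -E 'pos|contact'; python3 -m creep '[[[0,0,0],[-0.01,0,0],1],[[0,0,0],[-0.01,0,0],1]]' | grep -E 'pos|contact'
```

```text
position: [0.646, -0.2305, -0.0309]
contact_force: [-0.9, 0.1, 5.4]
grip_width: 0.0614
gripper_force: 30.0
position: [0.6427, -0.2223, -0.0309]
contact_force: [-0.1, -2.0, 8.3]
position: [0.6407, -0.2175, -0.031]
contact_force: [0.7, -2.9, 7.6]
position: [0.6445, -0.2252, -0.031]
contact_force: [-1.3, 3.9, 11.0]
```

Reads about 0.3 in both directions and in both grips. It slides steadily and is far from the 0.8–0.96 of the grippy ones, so I take it as slick. Next, the pan.

```bash
python3 -m creep '[[[0,0,0],[0,0,-0.04],1],[[0,0,0],[0,0,-0.08],1],[[0,0,0],[0,0,-0.09],1],[[0,0,1],[0,0,-0.02],1],[[0,0,1],[0,0,0],1],[[0,0,0.8],[0,0,0],1]]' | grep -E 'pos|contact|grip'; python3 - <<'E'
from h import *
f=shot('top')
P=np.array([px2w(f,80+u/1.63,110+v/1.63,.05)[:2] for u,v in[(628,215),(743,203),(760,308),(645,325)]])
print(P,P.mean(0))
c=P.mean(0); plan(c[0],c[1],.12,6)
E
```

```text
position: [0.6439, -0.2257, 0.0837]
contact_force: [0.7, 0.1, -1.0]
grip_width: 0.0615
gripper_force: 30.0
[[ 0.53484373 -0.33244088]
 [ 0.55369329 -0.486964  ]
 [ 0.41438463 -0.50357182]
 [ 0.38987115 -0.35135334]] [ 0.4731982  -0.41858251]
t 43.7 pos [ 0.6438 -0.2255  0.0833] w 0.0612 F [-0.1 -0.  -1. ] gf 30.0
q7 0.67 yaw 6.1 wz 0.02 tilt [-0. -0.] SHIFT [-0.348 -0.38   0.006]
```

```bash
python3 -m creep '[[[0,0,0],[-0.058,-0.063,0],1],[[0,0,0],[-0.058,-0.063,0],1],[[0,0,0],[-0.058,-0.063,0],1],[[0,0,0],[-0.058,-0.063,0],1],[[0,0,0],[-0.058,-0.063,0],1],[[0,0,0],[-0.058,-0.065,0],1],[[0,0,0],[0,0,0],1],[[0,0,0],[0,0,0],1]]' | grep -E 'pos|contact|grip'; python3 - <<'E'
from h import *
plan(.473,-.419,.03,6)
f=shot('wrist','w8.png')
cv2.imwrite('pics/w8b.png',cv2.imread('pics/w8.png')[60:420,80:560])
E
```

```text
position: [0.474, -0.4213, 0.0832]
contact_force: [0.6, 0.9, -0.6]
grip_width: 0.0616
gripper_force: 30.0
t 44.5 pos [ 0.474  -0.4213  0.0832] w 0.0616 F [ 0.6  0.9 -0.6] gf 30.0
q7 1.06 yaw 6.5 wz 0.09 tilt [-0. -0.] SHIFT [ 0.005 -0.001  0.186]
```

View pics/w8b.png

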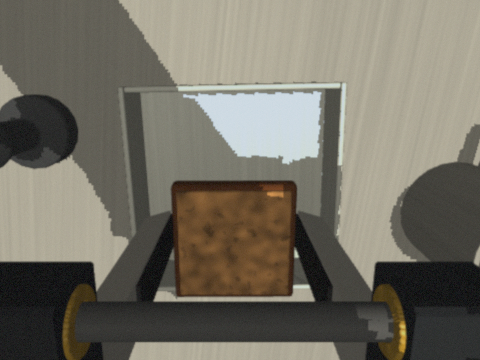

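Coaster held level and centred over the pan (walls at crop columns 125–345). Lower and release.

```bash
python3 -m creep '[[[0,0,0],[0,0,0.05],1],[[0,0,0],[0,0,0.05],1],[[0,0,0],[0,0,0.05],1],[[0,0,0],[0,0,0.03],1],[[0,0,0],[0,0,0],0.15],[[0,0,0],[0,0,0],0.15],[[0,0,0],[0,0,0],0.15],[[0,0,0],[0,0,-0.07],0.15],[[0,0,0],[0,0,-0.08],0.1],[[0,0,0],[0,0,-0.05],0]]' | grep -E 'pos|contact|grip'; python3 -c "
from h import *
plan(.419,-.238,.12,31.2)
plan(.419,-.238,.12,-58.8)"
```

```text
position: [0.4758, -0.4216, 0.0971]
contact_force: [0.0, -0.3, 0.3]
grip_width: 0.0896
gripper_force: 0.0
t 45.55 pos [ 0.4758 -0.4216  0.0971] w 0.0896 F [ 0.  -0.3  0.3] gf 0.0
q7 1.05 yaw 6.6 wz -4.3 tilt [0.03 0.02] SHIFT [0.373 0.093 0.034]
t 45.55 pos [ 0.4758 -0.4216  0.0971] w 0.0896 F [ 0.  -0.3  0.3] gf 0.0
q7 1.05 yaw 6.6 wz 11.41 tilt [0.03 0.02] SHIFT [ 0.093 -0.373  0.033]
```

```bash
python3 -m creep '[[[0,0,-1],[0,0,0],0],[[0,0,-1],[0,0,0],0],[[0,0,-1],[0,0,0],0],[[0,0,-1],[0,0,0],0],[[0,0,-0.3],[0,0,0],0],[[0,0,0],[0.06,0.015,0],0],[[0,0,0],[0.06,0.015,0],0],[[0,0,0],[0.06,0.015,0.01],0],[[0,0,0],[0.06,0.015,0.01],0],[[0,0,0],[0.06,0.015,0.01],0],[[0,0,0],[0.06,0.015,0],0],[[0,0,0],[0,0,0],0]]' | grep -E 'pos|contact|grip_w'; python3 -c "
from h import *
coaster(.007,(.419,-.238))"
```

```text
position: [0.4195, -0.24, 0.0786]
contact_force: [0.0, -0.0, 0.3]
grip_width: 0.0939
coaster [ 0.4178 -0.2371] [0.0601 0.0599] 31.3
t 46.8 pos [ 0.4205 -0.2419  0.079 ] w 0.0937 F [ 0.4 -0.7  0.5] gf 0.0
q7 1.12 yaw 31.3 wz -0.01 tilt [0.02 0.  ] SHIFT [ 0.011 -0.     0.224]
t 46.8 pos [ 0.4205 -0.2419  0.079 ] w 0.0937 F [ 0.4 -0.7  0.5] gf 0.0
q7 1.12 yaw 31.3 wz 15.7 tilt [0.02 0.  ] SHIFT [ 0.    -0.011  0.224]
```

```bash
python3 -m creep '[[[0,0,0],[0.008,0,0.05],0],[[0,0,0],[0,0,0.06],0],[[0,0,0],[0,0,0.06],0],[[0,0,0],[0,0,0.04],0],[[0,0,0],[0,0,0.014],0],[[0,0,0],[0,0,0],1],[[0,0,0],[0,0,0],1],[[0,0,0],[0,0,0],1],[[0,0,0],[0,0,0],1],[[0,0,0],[0,0,0],1],[[0,0,0],[0,0,0],1],[[0,0,0],[0,0,0],1]]' | grep -E 'pos|contact|grip'; python3 -m creep '[[[0,0,0],[0,0,0.003],1],[[0,0,0],[-0.01,0,0],1],[[0,0,0],[-0.01,0,0],1]]' | grep -E 'pos|contact|grip';python3 -m creep '[[[0,0,0],[-0.01,0,0],1],[[0,0,0],[-0.01,0,0],1]]' | grep -E 'pos|contact|grip'
```

```text
position: [0.4188, -0.24, -0.033]
contact_force: [-1.0, 1.0, 9.1]
grip_width: 0.0614
gripper_force: 30.0
position: [0.424, -0.2477, -0.034]
contact_force: [-4.7, 9.1, 30.3]
grip_width: 0.0615
gripper_force: 30.0
position: [0.4292, -0.2563, -0.034]
contact_force: [-5.3, 10.0, 29.5]
grip_width: 0.0614
gripper_force: 30.0
```

About 0.38, matching the other slick one. Into the pan.

```bash
python3 -m creep '[[[0,0,0],[0,0,-0.04],1],[[0,0,0],[0,0,-0.08],1],[[0,0,0],[0,0,-0.09],1],[[0,0,1],[0,0,-0.03],1],[[0,0,1],[0,0,0],1],[[0,0,1],[0,0,0],1],[[0,0,1],[0,0,0],1],[[0,0,0.3],[0,0,0],1]]' | grep -E 'pos|grip'; python3 - <<'E'
from h import *
plan(.473,-.42,.12,6.5)
E
```

```text
position: [0.4286, -0.2568, 0.085]
grip_width: 0.0618
gripper_force: 30.0
t 49.3 pos [ 0.4286 -0.2568  0.085 ] w 0.0618 F [-0.8  0.5 -0.8] gf 30.0
q7 0.76 yaw 6.4 wz -0.01 tilt [0. 0.] SHIFT [-0.334  0.051  0.01 ]
```

```bash
python3 -m creep '[[[0,0,0],[-0.056,0.009,0],1],[[0,0,0],[-0.056,0.009,0],1],[[0,0,0],[-0.056,0.009,0],1],[[0,0,0],[-0.056,0.009,0],1],[[0,0,0],[-0.056,0.009,0],1],[[0,0,0],[-0.054,0.006,0],1],[[0,0,0],[0,0,0],1],[[0,0,0],[0,0,0],1]]' | grep -E 'pos|grip'; python3 -c "
from h import *
plan(.473,-.42,.034,6.5)"
```

```text
position: [0.4725, -0.4201, 0.0844]
grip_width: 0.0619
gripper_force: 30.0
t 50.1 pos [ 0.4725 -0.4201  0.0844] w 0.0619 F [ 0.5  0.5 -1. ] gf 30.0
q7 1.05 yaw 6.6 wz 0.02 tilt [-0.01 -0.  ] SHIFT [0.    0.001 0.181]
```

```bash
python3 -m creep '[[[0,0,0],[0,0,0.05],1],[[0,0,0],[0,0,0.05],1],[[0,0,0],[0,0,0.05],1],[[0,0,0],[0,0,0.028],1],[[0,0,0],[0,0,0],0.15],[[0,0,0],[0,0,0],0.15],[[0,0,0],[0,0,0],0.15],[[0,0,0],[0,0,-0.07],0.15],[[0,0,0],[0,0,-0.08],0.1],[[0,0,0],[0,0,-0.08],0],[[0,0,0],[0,0,-0.05],0]]' | grep -E 'pos|contact|grip'; python3 -m creep '[[[0,0,0],[0.08,0.02,0],0],[[0,0,0],[0.08,0.02,0],0],[[0,0,0],[0.08,0.02,0],0],[[0,0,0],[0.08,0.02,0],0],[[0,0,0],[0.08,0.02,0],0],[[0,0,0],[0.08,0.02,0],0],[[0,0,0],[0.08,0.02,0],0],[[0,0,0],[0.08,0.02,0],0],[[0,0,0],[0.08,0.02,0],0],[[0,0,0],[0,0,0],0]]' | grep pos; python3 - <<'E'
from h import *
f=shot('top','top3.png')
cv2.imwrite('pics/top3b.png',cv2.resize(cv2.imread('pics/top3.png')[110:400,80:570],None,fx=1.63,fy=1.63,interpolation=cv2.INTER_CUBIC))
E
```

```text
position: [0.4737, -0.421, 0.14]
contact_force: [0.5, 0.1, 0.6]
grip_width: 0.0931
gripper_force: 0.0
position: [0.5222, -0.0465, 0.1367]
```

View pics/top3b.png

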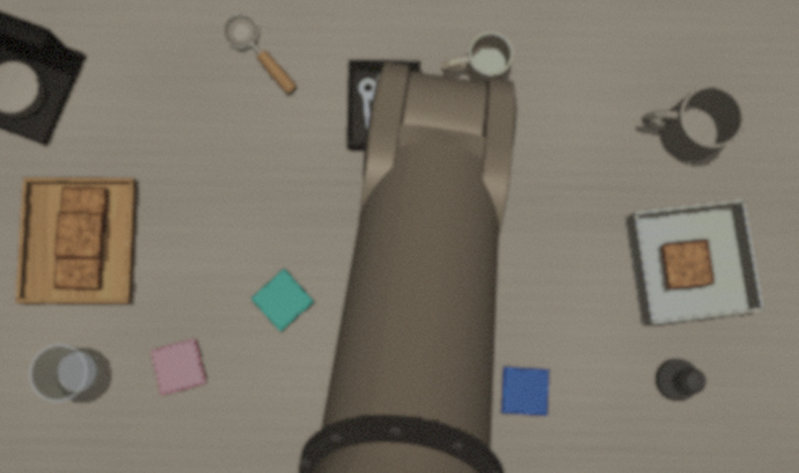

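The tray holds three coasters at crop (80,240), and the pan holds the other two stacked at (688,265). The bystanders in view have not moved. Handing in.

```bash
python3 -c "
from h import *
st(); print(r.hand_in())"
```

```text
t 52.25 pos [ 0.5218 -0.0494  0.1367] w 0.0938 F [-0.9 -0.2  0. ] gf 0.0
the job is handed in; nothing more can be done
None
```

I handed the job in at 52 s, with no verdict returned: three grippy coasters in the wooden tray, two judged slick in the metal pan (drag about 0.25–0.38 of pressing force, above the stated 0.12–0.18 but well below the 0.75–0.96 of the grippy ones), both clips in the black box, and no bystander seen to move.

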